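# Seat the eared anvil plate in the splint riveting stand

## Task

Pick up the steel anvil plate by its black grip, lay it on the open front of the riveting stand with its ears in line with the two slots, and slide it in under the spring clips until it is fully home against the stops. Push gently, let go of it lying flat in the bracket, and leave the tape measure and the D-rings where they are.

Things in the scene. Friction and masses are not known exactly. Their poses are not given: they have to be found in the camera images.
- plate_mid (a point): Loose steel anvil plate lying flat, 0.2-0.4 kg: body 60 x 64 x 6 mm (x, y, z) plus an ear on each y side, centred, 30 mm long in x, 6 mm thick; 92 mm across both ears. Same when turned half round. This point is on its vertical centre line, 20 mm above the underside.
- plate_grip (a point): Middle of the plate's black upright grip, on the plate's vertical centre line 28 mm above its underside. The grip is 14 mm thick in x (grasp it across this), 44 mm wide in y, and reaches from 6 to 40 mm above the underside. Axes as the plate's.
- stand: Fixed grey cast foot of the riveting stand, 250 x 150 mm, 20 mm high; origin at the centre of its underside; x is the direction in which the plate slides in (away from the robot), z up. An aluminium bracket is bolted on it, NOT measured: up to 14 mm either way along x and 4 mm either way along y from its nominal place; not turned. Numbers below are nominal, in this frame.
- bed_front (a point): Nominal point on top of the bracket's flat bed, 75 mm to -x of the stand's origin and 30 mm above the counter. The open bed reaches from x = -115 to +70 mm and y = -58 to +58 mm. A plate centred here lies wholly in front of the slots and clips. Axes as the stand's.
- slots (a point): Nominal start of the straight slots on the bed's centre line, x = -18 mm, 30 mm above the counter. Side walls 13 mm above the bed, inner faces 95 mm apart from here on, flaring to about 115 mm at x = -42 mm. A spring clip over each slot: its lip slopes down from 11 mm above the bed at x = -25 mm to 3.5 mm at x = -4 mm; it lifts 8 mm and presses with 2 to 3 N.
- home (a point): Nominal centre of the plate's underside when fully home: x = +10 mm, y = 0, 30 mm above the counter. The real one is up to 14 mm off along x: rigid stops meet the front ends of both ears, and the plate's edge pushes back a thin sprung brass pin (under 2 N). Sliding under the clips takes 4 to 8 N if the plate is not pressed down; the stops are felt as a sharp rise to over 11 N.
- tape_mid (a point): Bystander: round brass tape-measure housing with a winding knob on top, 70 mm across, 41 mm high, point 20 mm above its underside on its axis. It lies near the plate.
- ring_a_mid (a point): Bystander: chrome D-ring buckle lying flat, 38 mm long, 6 mm thick; point at its middle.
- ring_b_mid (a point): Bystander: a second D-ring buckle like it.
- ring_c_mid (a point): Bystander: a third D-ring buckle like it.
Things that resemble listed ones, but are neither listed nor needed, are in the scene too. Of the things that look like the part that bears plate_mid, the smallest one is meant.

How it is judged:
By the outcome, as a careful person would: the job done as asked, in the order asked, and still so for the second after the job is handed in, with the robot touching nothing.
It also fails if it takes over 66 s, if anything falls off the work surface, if the arm or the gripper's body presses on something with over 40 N, if the wrist force passes 120 N, or if a joint passes its speed limit or range.

## Robot

A 6-joint arm with a two-finger parallel gripper is mounted at the origin on the work surface. World frame = base frame: x ahead of the robot, y to its left, z up, the work surface at z = 0. Lengths are in m, angles in degrees, forces in N, time in s.
With the tool pointing down it reaches from about 0.25 to 0.725 m from the base axis. Payload 9.7 kg.
Tool frame: the origin (TCP) lies at the very end of the fingers, on their centre line; the grasp point (between the pads) lies 19 mm behind it (bot.hold_point_z is the distance from the TCP to the grasp point, in m); z points along the fingers, y is the line along which they close (so a half turn about z gives the same grasp; the last joint's range is limited). The gripper opens to 85 mm and grips with 20 to 120 N. Pads are 22 mm wide; open, the fingers measure 114 mm over their backs; the gripper's body (76 mm by 85 mm) begins 54 mm behind the grasp point. The pads swing forward as they close: fully open they stand 13 mm farther back than shut.
Start: joints at [-77.177, 4.979, 10.078, 95.1, 0, 90], TCP at [0.122, -0.536, 0.231] pointing down, gripper open.
Joint ranges: [-179.16, 179.16], [-48.56, 103.87], [-65.8, 70.77], [-126.05, 130.52], [-82.76, 87.17], [-180, 180]. Speed limits (degrees/s): [127.2, 127.2, 147.25, 180, 180, 180].

## Interface

Orientations are given as [roll, pitch, yaw] about the fixed x, y, z axes, in that order (R = Rz(yaw) Ry(pitch) Rx(roll)).
In Python, from workcell import bot gives the robot as it stands.
- The arm moves only by the tool play_rows, never from a script. Its argument "targets" is a list of rows, each an object with "grip": the closure in counts, from 0 (fully open) to 255 (shut); "linear": the shift along the world's x, y, z in cm, a list of three; "delta_rot": the turn, a rotation vector about the world's x, y, z in rad, a list of three. A call has 1 to 10 rows; each row is the pose to reach, as a shift and turn from the pose commanded when the call began; what a row does not reach only later rows make up. A row lasts 1/10 s, in which the tool goes at most 50 mm and 8.59 degrees, less where a joint would pass 70% of its speed; a pose out of reach is approached as far as the arm can. A call with a gripper value outside its range is refused whole. The fingers move at their own pace and stop on an object; "force" is the grip in N (left out, the last holds). Time passes only in rows, so rows that repeat a pose let the fingers close. It gives the time, the measured TCP pose, the force, the opening and the grip force at its end, in the units of the state.
- bot.get_obs(): the state, without advancing time (a new reading comes with each control period).
- bot.camera(name): name is "scene" or "top" or "wrist"; returns a dict with "color" (384x512x3 uint8, red, green, blue), "range_z" (384x512 float32, m along the optical axis (not along the pixel's ray), 0 where there is no reading), "fov_y" (degrees; the focal length in pixels is half the picture's height over the tangent of half this angle, whatever the lens; pixels are square), "cx", "cy" (the principal point, pixels), "world_to_cam" (4x4, takes a point from world to camera coordinates). Camera axes: x right, y up, looking along -z (the intrinsics and any distortion apply to the point x, -y, -z); pixel columns grow to the right and rows downward; lengths in m; the calibration is good to about 2 mm. The wrist camera is an equidistant fisheye: a pixel r from the principal point sees the ray r / f radians off the axis. A picture is of the moment at which its call begins.
- bot.job_done(): hands the job in; it is judged then, once.
Trained networks look in a picture, given as the dict that the camera call returned (one of the last four; its "shot" number tells which), for a name from the list of things; names that differ only in an ending like _2 or _b are one class to them, and where a whole thing is asked for, a point or a joint stands for the part that bears it (a point fixed in the world has none). Each returns a list of dicts, best first, with "conf" (0 to 1); they miss things now and then, are a little off and sometimes report something else, mostly with a low value. They report only what shows in the picture. A call takes as long as a camera call. They do not tell look-alikes from the thing itself.
- bot.search_frame(picture, target): "box" ([left, top, right, bottom] in pixels, round what is visible of it).
- bot.trace(picture, target): "pixels" (384x512 bool, what is visible of it) and "box" ([left, top, right, bottom] in pixels, round what is visible of it).
- bot.pinpoint(picture, target): "pixel" ([column, row] in pixels: a listed point, or the origin of a listed thing).
The state is a dict: "time": time; "q": joint angles; "qd": joint speeds; "joint_efforts": joint torques, N m; "ee_pos": TCP position; "tcp_rot": TCP orientation; "wrist_force": force on the tool from outside, world axes, zero at the start; "torque": the same for the moment, N m; "opening": finger opening in m; "grasp_force": force on a finger pad.
Only numpy, scipy, OpenCV 4.12 (cv2) and the standard library are available. Lean on these libraries where they do the work, as an engineer would, in place of code of your own. Each camera call takes 0.05 s, during which the arm holds its last target. There are 200 camera calls.

## Working session

There is one attempt and no reset: what is moved stays moved. The work goes in short steps, Python scripts to look and compute and a tool call to move; the robot and the scene stay as the last step left them, time stands still between calls to the robot, and variables do not carry over. Pictures are saved under pics/ and viewed, at most 10 in all, crops included, and the job is handed in when it is done.

Besides the shell and the picture viewer there is one more tool, called after ">>>" as a command line: name --argument value ..., lists and objects as JSON in quotes. play_rows: Moves the arm, as the interface text tells. Its arguments: {"type":"object","properties":{"targets":{"type":"array","items":{"type":"object","properties":{"grip":{"type":"number"},"linear":{"type":"array","items":{"type":"number"}},"delta_rot":{"type":"array","items":{"type":"number"}}}}},"force":{"type":"number"}},"required":["targets"]}

```bash
mkdir -p pics; cat > h.py <<'E'
import numpy as np, cv2
from workcell import bot
def f(p): return 192/np.tan(np.radians(p["fov_y"])/2)
def deproj(p,u,v,z=None,fixz=None):
    F=f(p); d=np.array([(u-p["cx"])/F,-(v-p["cy"])/F,-1.0])
    M=np.linalg.inv(p["world_to_cam"]); 
    if fixz is not None:
        r=M[:3,:3]@d; t=(fixz-M[2,3])/r[2]; return M[:3,3]+t*r
    return M[:3,:3]@(d*z)+M[:3,3]
def cloud(p):
    v,u=np.mgrid[0:384,0:512]; F=f(p); z=p["range_z"]
    d=np.stack([(u-p["cx"])/F*z,-(v-p["cy"])/F*z,-z],-1); M=np.linalg.inv(p["world_to_cam"])
    w=d@M[:3,:3].T+M[:3,3]; w[z==0]=np.nan; return w
def save(img,n): cv2.imwrite("pics/"+n,cv2.cvtColor(img,cv2.COLOR_RGB2BGR))
E
python3 - <<'E'
from h import *
np.set_printoptions(precision=4,suppress=True)
o=bot.get_obs(); print(o)
P={n:bot.camera(n) for n in("top","scene")}
save(np.hstack([P["top"]["color"],P["scene"]["color"]])[:, :],"a.png")
im=cv2.resize(P["top"]["color"],(800,600)); save(im,"top.png"); save(cv2.resize(P["scene"]["color"],(800,600)),"scene.png")
for n,p in P.items():
  c=cloud(p)
  print(n,p["fov_y"],np.linalg.inv(p["world_to_cam"])[:3,3])
  for t in ["plate_mid","plate_grip","stand","bed_front","slots","home","tape_mid","ring_a_mid"]:
    for r in bot.pinpoint(p,t)[:5]:
      u,v=r["pixel"]; print(n,t,round(r["conf"],2),np.round([u,v]),c[int(v),int(u)] if 0<=v<384 and 0<=u<512 else None)
  np.savez(n+".npz",c=c,col=p["color"])
E
```

```text
{'time': 0.0, 'q': array([-77.1773,   5.0099,  10.0331,  95.099 ,   0.001 ,  89.9986]), 'qd': array([-0.0099,  0.0544,  0.0567,  0.0716,  0.0253,  0.0342]), 'joint_efforts': array([ -0.0007, -52.0382,  46.4807,   0.0161,   0.0001,   0.    ]), 'ee_pos': array([ 0.122 , -0.5361,  0.2306]), 'tcp_rot': array([-179.9242,   -0.001 ,   12.8241]), 'wrist_force': array([1.1032, 0.1585, 0.6702]), 'torque': array([ 0.003 , -0.0083,  0.0185]), 'grasp_force': 0.0, 'opening': 0.08518806143983385}
top 50.76176677880814 [ 0.4882 -0.0502  0.8513]
top plate_mid 0.8 [403. 189.] [ 0.5761 -0.3439  0.0429]
top plate_mid 0.64 [348. 134.] [ 0.6866 -0.2332  0.0483]
top plate_mid 0.61 [399. 266.] [ 0.4242 -0.3239  0.0611]
top plate_grip 0.85 [346. 130.] [ 0.6941 -0.2249  0.059 ]
top plate_grip 0.83 [403. 187.] [ 0.5824 -0.3447  0.0412]
top plate_grip 0.58 [400. 269.] [ 0.4185 -0.3274  0.0616]
top home 0.72 [404. 188.] [ 0.5781 -0.344   0.0427]
top tape_mid 0.77 [303. 213.] [ 0.5284 -0.1403  0.043 ]
top tape_mid 0.37 [402. 185.] [ 0.5867 -0.3416  0.0386]
top ring_a_mid 0.5 [248. 246.] [ 0.4608 -0.0299 -0.0003]
scene 47.746112024093726 [ 1.1122 -0.5913  0.7647]
scene plate_mid 0.77 [235. 266.] [ 0.6999 -0.2468  0.0524]
scene plate_mid 0.72 [122. 220.] [ 0.422  -0.3452  0.0346]
scene plate_mid 0.56 [159. 265.] [ 0.5868 -0.3554  0.0424]
scene plate_grip 0.94 [155. 265.] [ 0.5798 -0.3587  0.0384]
scene plate_grip 0.68 [126. 214.] [ 0.4252 -0.3361  0.0505]
scene stand 0.7 [304. 165.] [0.5721 0.1017 0.0468]
scene bed_front 0.96 [283. 144.] [0.4528 0.1429 0.03  ]
scene slots 0.57 [286. 221.] [ 0.655  -0.0458  0.0063]
scene tape_mid 0.78 [220. 212.] [ 0.541  -0.1574  0.0283]
scene ring_a_mid 0.6 [236. 178.] [ 0.4531 -0.0322  0.0008]
```

View pics/top.png

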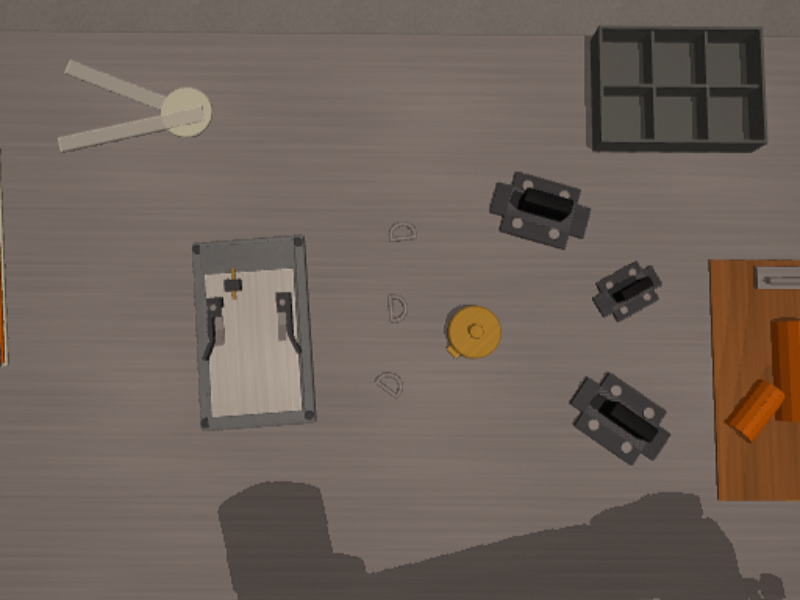

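View pics/scene.png

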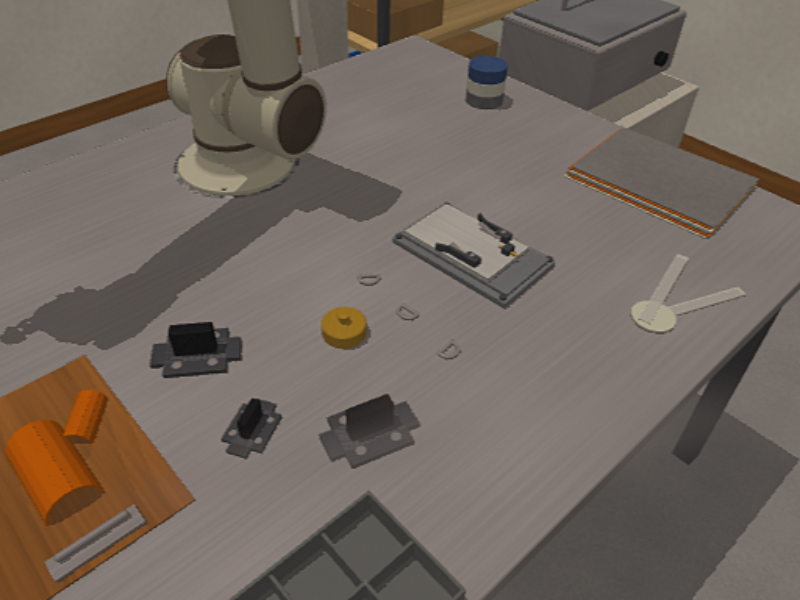

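The top view (800 px scale) shows three look-alike plates: large at (540,209), small at (627,291) and large at (620,418). The smallest is (627,291), so that's my choice. The stand is at (255,333), opening towards the robot, with the tape at (473,332) and rings at (402,232), (397,308) and (389,384). Next I'll measure the plates and stand and check the choice in a crop.

```bash
python3 - <<'E'
from h import *
np.set_printoptions(precision=4,suppress=True)
p=bot.camera("top"); c=cloud(p); np.savez("top.npz",c=c,col=p["color"])
for r in bot.trace(p,"plate_mid")[:4]:
  m=r["pixels"]; w=c[m]; w=w[np.isfinite(w[:,2])]
  lo=w[(w[:,2]<.015)&(w[:,2]>.002)]
  rect=cv2.minAreaRect((w[:,:2]*1000).astype(np.float32))
  print(r["conf"],r["box"],"rect",rect,"zmax",np.percentile(w[:,2],98))
  g=w[w[:,2]>np.percentile(w[:,2],98)-.006]; print(" grip top rect",cv2.minAreaRect((g[:,:2]*1000).astype(np.float32)),len(g),np.median(g[:,2]))
# stand
s=np.zeros(c.shape[:2],bool); s[140:290,110:215]=1
for lo,hi,n in((.012,.026,"foot"),(.026,.036,"bed"),(.036,.07,"hi")):
  w=c[s&(c[...,2]>lo)&(c[...,2]<hi)]
  print(n,len(w),cv2.minAreaRect((w[:,:2]*1000).astype(np.float32)),np.median(w[:,2]))
w=c[s&(c[...,2]>.01)];print("all",cv2.minAreaRect((w[:,:2]*1000).astype(np.float32)))
col=p["color"]
a=cv2.resize(col[145:285,115:210],(400,590),interpolation=cv2.INTER_CUBIC)
b=cv2.resize(col[155:225,365:435],(390,390),interpolation=cv2.INTER_CUBIC); b=cv2.copyMakeBorder(b,0,200,0,0,cv2.BORDER_CONSTANT)
save(np.hstack([a,b]),"crop.png")
E
```

```text
0.85 [364.7, 239.7, 427.2, 297.6] rect ((415.8439636230469, -340.16339111328125), (136.04995727539062, 85.06597900390625), 54.655662536621094) zmax 0.06033893558763412
 grip top rect ((416.8271789550781, -338.5860290527344), (62.16513442993164, 19.830608367919922), 55.849822998046875) 336 0.058798672717134126
0.71 [312.3, 112.7, 377.0, 159.0] rect ((697.1807861328125, -236.89413452148438), (131.0032958984375, 88.94400787353516), 73.50562286376953) zmax 0.06000392109738795
 grip top rect ((696.2376098632812, -236.5853729248047), (62.88600540161133, 21.289722442626953), 73.72213745117188) 315 0.058321130224473494
0.66 [380.1, 170.3, 424.5, 205.0] rect ((586.8283081054688, -355.1123962402344), (61.33124923706055, 96.25161743164062), 29.242143630981445) zmax 0.04314986436509656
 grip top rect ((585.771484375, -352.7897644042969), (13.945138931274414, 43.69550704956055), 29.248125076293945) 152 0.0415901334884069
foot 3340 ((528.1583862304688, 147.1638641357422), (249.55418395996094, 150.16783142089844), 4.796288967132568) 0.01859365949326891
bed 4615 ((514.5125732421875, 142.23670959472656), (185.27638244628906, 118.3176040649414), 4.59616756439209) 0.03092953446471791
hi 665 ((551.9808959960938, 145.96331787109375), (114.76290893554688, 124.61674499511719), 4.261790752410889) 0.0430702843146652
all ((528.318115234375, 147.37831115722656), (250.3884735107422, 150.5216522216797), 4.8154215812683105)
```

View pics/crop.png

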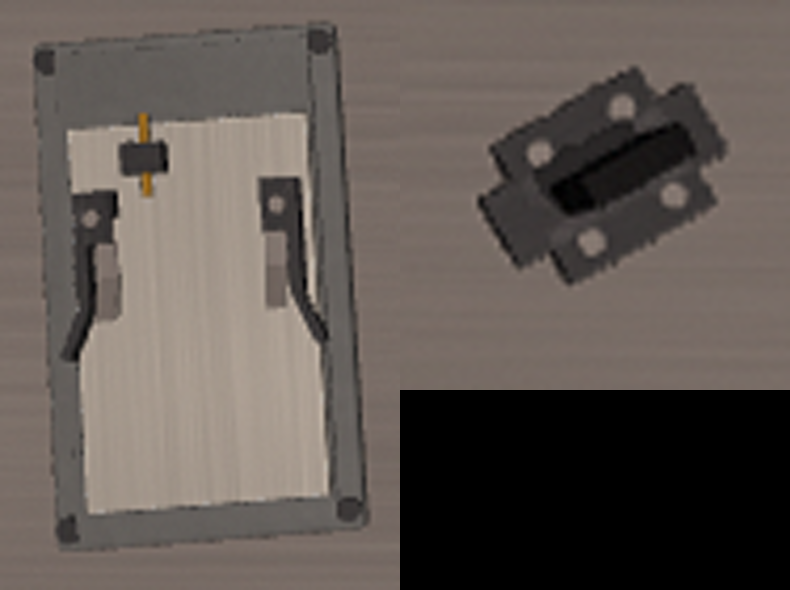

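The crop confirms (627,291) is the small plate: about 61 x 96 mm, with its grip top at 41 mm, at about (0.586,-0.353) and yaw 29°. The stand is at (0.528,0.147) and yaw 4.8°, with its bracket about +8.5 mm in x and -3.5 mm in y.

>>> play_rows --targets '[{"grip":0,"linear":[23,9,-3],"delta_rot":[0,0,0.5]},{"grip":0,"linear":[46.4,18.3,-7],"delta_rot":[0,0,1.0]},{"grip":0,"linear":[46.4,18.3,-7],"delta_rot":[0,0,1.0]},{"grip":0,"linear":[46.4,18.3,-7],"delta_rot":[0,0,1.0]},{"grip":0,"linear":[46.4,18.3,-7],"delta_rot":[0,0,1.0]},{"grip":0,"linear":[46.4,18.3,-7],"delta_rot":[0,0,1.0]},{"grip":0,"linear":[46.4,18.3,-7],"delta_rot":[0,0,1.0]},{"grip":0,"linear":[46.4,18.3,-7],"delta_rot":[0,0,1.0]},{"grip":0,"linear":[46.4,18.3,-7],"delta_rot":[0,0,1.0]},{"grip":0,"linear":[46.4,18.3,-7],"delta_rot":[0,0,1.0]}]'

```text
time: 2.0
ee_pos: [0.5845, -0.3535, 0.1615]
tcp_rot: [180.0, 0.0, 70.1]
wrist_force: [0.3, -1.2, 0.4]
opening: 0.0854
grasp_force: 0.0
```

```bash
python3 -c "
from h import *
print(bot.get_obs())"
```

```text
{'time': 2.0, 'q': array([-3.11648645e+01,  2.30973747e+01,  2.40126242e+01,  9.09011016e+01,
       -4.11200418e-03,  7.87117554e+01]), 'qd': array([ 3.41979535e+01,  4.29680549e+01,  4.78486411e+01,  4.57767150e+00,
       -1.69278477e-02,  3.40421109e+01]), 'joint_efforts': array([ -1.80329125, -77.82287836,  40.739007  ,   0.17324443,
         0.14931468,  -0.93073228]), 'ee_pos': array([ 0.58447679, -0.35350593,  0.16150699]), 'tcp_rot': array([1.79986931e+02, 6.80183597e-03, 7.01233788e+01]), 'wrist_force': array([ 0.34179281, -1.16023157,  0.36358592]), 'torque': array([-0.03740414,  0.00612308, -0.03274349]), 'grasp_force': 0.0, 'opening': 0.08544720425080017}
```

>>> play_rows --targets '[{"grip":0,"linear":[0,0,0],"delta_rot":[0,0,0.86]},{"grip":0,"linear":[0,0,0],"delta_rot":[0,0,0.86]},{"grip":0,"linear":[0,0,0],"delta_rot":[0,0,0.86]},{"grip":0,"linear":[0,0,-2],"delta_rot":[0,0,0.86]},{"grip":0,"linear":[0,0,-4],"delta_rot":[0,0,0.86]},{"grip":0,"linear":[0,0,-4],"delta_rot":[0,0,0.86]},{"grip":0,"linear":[0,0,-4],"delta_rot":[0,0,0.86]},{"grip":0,"linear":[0,0,-4],"delta_rot":[0,0,0.86]},{"grip":0,"linear":[0,0,-4],"delta_rot":[0,0,0.86]}]'

```text
time: 2.9
ee_pos: [0.583, -0.3548, 0.1225]
tcp_rot: [180.0, 0.1, 119.2]
wrist_force: [-0.8, -0.2, -0.2]
opening: 0.0852
grasp_force: 0.0
```

```bash
cat >> h.py <<'E'
def wcloud(p):
    v,u=np.mgrid[0:384,0:512]; F=f(p); z=p["range_z"].astype(float)
    dx,dy=u-p["cx"],v-p["cy"]; r=np.hypot(dx,dy)+1e-9; th=np.minimum(r/F,1.5); t=np.tan(th)
    d=np.stack([dx/r*t*z,-dy/r*t*z,-z],-1); M=np.linalg.inv(p["world_to_cam"])
    w=d@M[:3,:3].T+M[:3,3]; w[z==0]=np.nan; return w
def rect(w): return cv2.minAreaRect((w[:,:2]*1000).astype(np.float32))
E
python3 - <<'E'
from h import *
np.set_printoptions(precision=4,suppress=True)
p=bot.camera("wrist"); c=wcloud(p); np.savez("w1.npz",c=c,col=p["color"]); print(p["fov_y"],f(p),bot.get_obs()["ee_pos"],bot.get_obs()["tcp_rot"])
save(cv2.resize(p["color"],(800,600)),"w1.png")
for r in bot.trace(p,"plate_mid")[:4]:
  w=c[r["pixels"]]; w=w[np.isfinite(w[:,2])]
  print(r["conf"],r["box"],rect(w),np.percentile(w[:,2],[2,50,98]))
  for lo,hi in((.002,.012),(.034,.05)):
    g=w[(w[:,2]>lo)&(w[:,2]<hi)]
    if len(g)>9: print(rect(g),len(g),np.median(g[:,2]))
E
```

```text
65.70646984690485 297.3186396354542 [ 0.5829 -0.3548  0.1224] [179.9728   0.0488 119.2781]
0.74 [49.8, 23.0, 173.4, 149.7] ((413.18890380859375, -339.9947814941406), (138.62167358398438, 91.74827575683594), 54.59836959838867) [0.0027 0.0091 0.058 ]
((416.8708190917969, -338.6862487792969), (131.98245239257812, 86.72355651855469), 55.215789794921875) 6605 0.008670487008629102
((426.15087890625, -340.5271911621094), (62.68795394897461, 18.774240493774414), 72.80736541748047) 526 0.0424236626571568
0.62 [361.2, 75.7, 468.8, 198.4] ((695.9608764648438, -234.82501220703125), (136.7673797607422, 88.59648132324219), 71.34426879882812) [0.0052 0.0091 0.0577]
((695.8126220703125, -236.80638122558594), (132.07720947265625, 86.01831817626953), 74.17459106445312) 5607 0.008517714908288898
((687.22705078125, -236.76272583007812), (64.21431732177734, 16.233457565307617), 88.60100555419922) 641 0.042265664659870306
0.55 [224.7, 131.5, 294.1, 230.8] ((586.5126953125, -353.2864074707031), (61.004276275634766, 92.32194519042969), 30.444442749023438) [0.0044 0.0063 0.0407]
((586.4043579101562, -353.31109619140625), (60.36234664916992, 91.87564849853516), 29.29086685180664) 4470 0.006067459331560027
((586.1563720703125, -352.53814697265625), (13.490693092346191, 43.268795013427734), 29.065773010253906) 912 0.039932229167102554
```

View pics/w1.png

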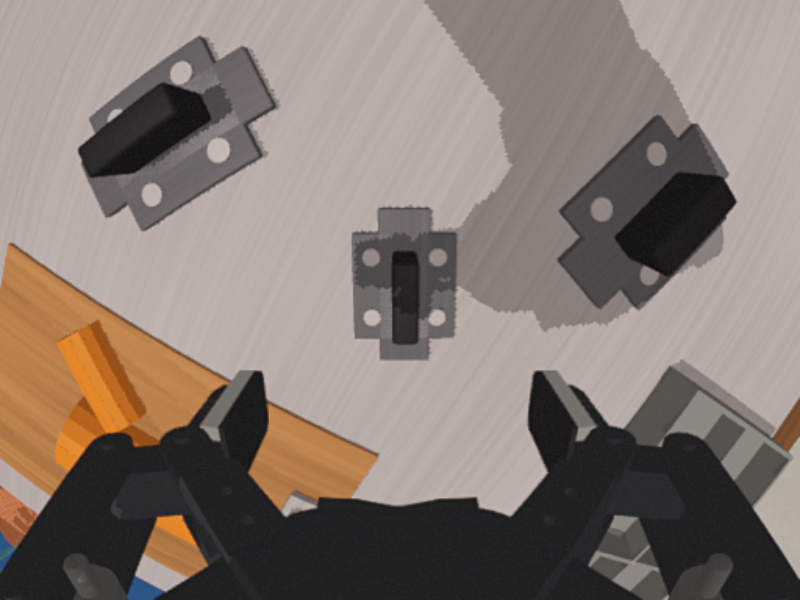

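The wrist view shows the small plate at (404,285), between the two large ones and square to the fingers. It measures 60 x 92 mm, grip at (0.586,-0.353). I'll descend.

>>> play_rows --targets '[{"grip":0,"linear":[0,0,-4],"delta_rot":[0,0,0]},{"grip":0,"linear":[0,0,-7],"delta_rot":[0,0,0]},{"grip":0,"linear":[0,0,-7],"delta_rot":[0,0,0]},{"grip":0,"linear":[0,0,-7],"delta_rot":[0,0,0]},{"grip":0,"linear":[0,0,-7],"delta_rot":[0,0,0]},{"grip":0,"linear":[0,0,-7],"delta_rot":[0,0,0]}]'

```text
time: 3.6
ee_pos: [0.5836, -0.3552, 0.0541]
tcp_rot: [179.9, 0.2, 119.4]
wrist_force: [0.7, -0.3, -0.0]
opening: 0.0852
grasp_force: 0.0
```

>>> play_rows --targets '[{"grip":0,"linear":[0.27,0.2,-2],"delta_rot":[0,0,0]},{"grip":0,"linear":[0.27,0.2,-4.2],"delta_rot":[0,0,0]},{"grip":0,"linear":[0.27,0.2,-4.2],"delta_rot":[0,0,0]},{"grip":0,"linear":[0.27,0.2,-4.2],"delta_rot":[0,0,0]},{"grip":0,"linear":[0.27,0.2,-4.2],"delta_rot":[0,0,0]}]'

```text
time: 4.1
ee_pos: [0.5862, -0.3532, 0.0118]
tcp_rot: [179.9, 0.1, 119.4]
wrist_force: [-0.0, -0.4, 0.7]
opening: 0.0856
grasp_force: 0.0
```

>>> play_rows --targets '[{"grip":100,"linear":[0,0,0],"delta_rot":[0,0,0]},{"grip":150,"linear":[0,0,0],"delta_rot":[0,0,0]},{"grip":170,"linear":[0,0,0],"delta_rot":[0,0,0]},{"grip":170,"linear":[0,0,0],"delta_rot":[0,0,0]},{"grip":170,"linear":[0,0,0],"delta_rot":[0,0,0]}]' --force 60

```text
time: 4.6
ee_pos: [0.5854, -0.3526, 0.0098]
tcp_rot: [180.0, 0.0, 119.4]
wrist_force: [0.4, -0.2, -0.1]
opening: 0.0289
grasp_force: 0.0
```

>>> play_rows --targets '[{"grip":255,"linear":[0,0,0.15],"delta_rot":[0,0,0]},{"grip":255,"linear":[0,0,0.15],"delta_rot":[0,0,0]},{"grip":255,"linear":[0,0,0.15],"delta_rot":[0,0,0]},{"grip":255,"linear":[0,0,0.15],"delta_rot":[0,0,0]},{"grip":255,"linear":[0,0,0.15],"delta_rot":[0,0,0]},{"grip":255,"linear":[0,0,0.15],"delta_rot":[0,0,0]}]'

```text
time: 5.2
ee_pos: [0.5854, -0.3526, 0.0113]
tcp_rot: [-180.0, -0.0, 119.4]
wrist_force: [-0.4, 1.4, 0.1]
opening: 0.013
grasp_force: 60.3
```

>>> play_rows --targets '[{"grip":255,"linear":[0,0,3],"delta_rot":[0,0,0]},{"grip":255,"linear":[0,0,7],"delta_rot":[0,0,0]},{"grip":255,"linear":[0,0,12],"delta_rot":[0,0,0]},{"grip":255,"linear":[0,0,15],"delta_rot":[0,0,0]},{"grip":255,"linear":[0,0,15],"delta_rot":[0,0,0]},{"grip":255,"linear":[0,0,15],"delta_rot":[0,0,0]}]'

```text
time: 5.8
ee_pos: [0.5855, -0.3528, 0.1609]
tcp_rot: [180.0, 0.0, 119.4]
wrist_force: [-0.0, 0.5, -3.4]
opening: 0.0131
grasp_force: 60.0
```

>>> play_rows --targets '[{"grip":255,"linear":[-0.8,3,0],"delta_rot":[0,0,-0.03]},{"grip":255,"linear":[-2,8,0],"delta_rot":[0,0,-0.1]},{"grip":255,"linear":[-3.2,12.5,0],"delta_rot":[0,0,-0.15]},{"grip":255,"linear":[-4.4,17,0],"delta_rot":[0,0,-0.2]},{"grip":255,"linear":[-5.5,21.5,0],"delta_rot":[0,0,-0.25]},{"grip":255,"linear":[-6.7,26,0],"delta_rot":[0,0,-0.3]},{"grip":255,"linear":[-8,31,0],"delta_rot":[0,0,-0.35]},{"grip":255,"linear":[-9.5,37,0],"delta_rot":[0,0,-0.4]},{"grip":255,"linear":[-11,42,0],"delta_rot":[0,0,-0.43]},{"grip":255,"linear":[-12,46,0],"delta_rot":[0,0,-0.43]}]'

```text
time: 6.8
ee_pos: [0.4652, 0.1021, 0.1589]
tcp_rot: [-179.8, 0.0, 94.7]
wrist_force: [1.2, 0.8, -2.8]
opening: 0.0132
grasp_force: 59.8
```

>>> play_rows --targets '[{"grip":255,"linear":[-0.5,3,0],"delta_rot":[0,0,0]},{"grip":255,"linear":[-0.5,3,0],"delta_rot":[0,0,0]},{"grip":255,"linear":[-0.5,3,0],"delta_rot":[0,0,0]},{"grip":255,"linear":[-0.5,3,0],"delta_rot":[0,0,0]}]'

```text
time: 7.2
ee_pos: [0.4617, 0.1299, 0.16]
tcp_rot: [-179.9, 0.0, 94.7]
wrist_force: [0.3, -0.9, -2.1]
opening: 0.0132
grasp_force: 59.9
```

```bash
cat > look.py <<'E'
from h import *
import sys
np.set_printoptions(precision=4,suppress=True)
o=bot.get_obs(); print(o["time"],o["ee_pos"],o["tcp_rot"],o["wrist_force"],o["opening"],o["q"])
T=np.radians(4.8); O=np.array([.528,.1472])
n=sys.argv[1]
p=bot.camera("top"); ct=cloud(p); pw=bot.camera("wrist"); cw=wcloud(pw)
def st(w): 
    d=w[...,:2]-O; return np.stack([d[...,0]*np.cos(T)+d[...,1]*np.sin(T),-d[...,0]*np.sin(T)+d[...,1]*np.cos(T),w[...,2]],-1)
for nm,c,q in(("top",ct,p),("wrist",cw,pw)):
    s=st(c); np.savez(n+nm,s=s,col=q["color"])
ims=[cv2.resize(p["color"][130:300,110:310],(400,340)),cv2.resize(pw["color"],(400,300))]
ims[1]=cv2.copyMakeBorder(ims[1],0,40,0,0,cv2.BORDER_CONSTANT)
save(np.hstack(ims),n+".png")
E
python3 look.py b
```

```text
7.2 [0.4617 0.1299 0.16  ] [-179.8827    0.0371   94.7217] [ 0.3416 -0.9129 -2.097 ] 0.013167671622663975 [ 15.7232  -5.3749  -8.1388  87.3582  -0.014  101.0016]
```

View pics/b.png

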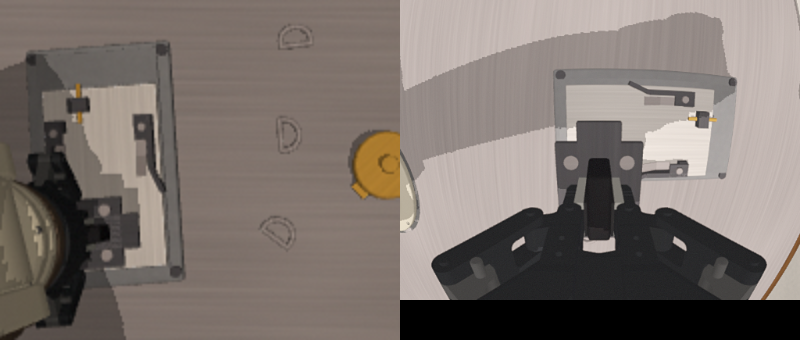

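The plate is held level over the open bed, and the clips and brass pin are visible ahead of it. Next I'll get the walls' centre line and axis.

```bash
python3 - <<'E'
import numpy as np,cv2
np.set_printoptions(precision=1,suppress=True,linewidth=150)
T=np.radians(4.8); O=np.array([.528,.1472])
def st(w): 
    d=w[...,:2]-O; return np.stack([d[...,0]*np.cos(T)+d[...,1]*np.sin(T),-d[...,0]*np.sin(T)+d[...,1]*np.cos(T),w[...,2]],-1)
D={"top0":st(np.load("top.npz")["c"]),"wrist":np.load("bwrist.npz")["s"]}
for n,s in D.items():
    s=s.reshape(-1,3)*1000; s=s[np.isfinite(s[:,2])]
    s=s[(abs(s[:,0])<140)&(abs(s[:,1])<90)]
    a=s[(s[:,2]>12)&(s[:,2]<60)]; print(n,"outline",cv2.minAreaRect(a[:,:2].astype(np.float32)))
    h=s[(s[:,2]>36)&(s[:,2]<62)&(s[:,0]>-35)]
    for x in range(-35,65,6):
        b=h[(h[:,0]>=x)&(h[:,0]<x+6)]
        for sg in(1,-1):
            w=b[(b[:,1]*sg>25)]
            if len(w): print(x,sg,len(w),"y",w[:,1].min(),w[:,1].max(),"z",np.median(w[:,2]),end=" | ")
        print()
    bed=s[(s[:,2]>27)&(s[:,2]<34)]; print("bed x",np.percentile(bed[:,0],[0.3,99.7]),"y at mid",np.percentile(bed[(bed[:,0]<-60)][:,1],[.5,99.5]))
# plate in wrist
s=D["wrist"].reshape(-1,3)*1000
pl=s[(s[:,2]>140)&(s[:,2]<165)&(s[:,0]>-130)&(s[:,0]<0)&(abs(s[:,1])<70)]
print("plate",len(pl),cv2.minAreaRect(pl[:,:2].astype(np.float32)),np.median(pl[:,2]),np.percentile(pl[:,0],[1,99]),pl[:,1].max())
E
```

```text
top0 outline ((0.154754638671875, -0.04925537109375), (150.16783142089844, 249.55413818359375), 89.99628448486328)
-35 1 9 y 53.88600882532306 59.58417813545886 z 42.37775803652744 | -35 -1 8 y -65.0226815589399 -60.097398137009996 z 42.67662398250527 | 
-29 1 12 y 50.998474429683746 57.63730628895327 z 42.51109384308782 | -29 -1 9 y -64.22555187278968 -58.53397869534139 z 43.86524601977537 | 
-23 1 12 y 47.62552506675471 53.93434316666231 z 42.84266644709056 | -23 -1 10 y -61.123225182438304 -54.58790159744592 z 43.996436505885086 | 
-17 1 22 y 32.5658812501862 52.161362564782536 z 42.98524494446998 | -17 -1 22 y -58.992868916446305 -38.86121314622825 z 42.89198077596518 | 
-11 1 27 y 33.06193100019161 50.41084031830782 z 41.310301510062764 | -11 -1 24 y -56.870896460522815 -38.851680170521746 z 40.9297922373853 | 
-5 1 27 y 32.96480598145348 49.625061789448296 z 39.766234157069704 | -5 -1 25 y -56.722517495250685 -38.70962947753766 z 39.00386728764105 | 
1 1 20 y 33.21381092002453 49.54177771178282 z 39.393464443866876 | 1 -1 20 y -56.705851982467564 -39.38008947074923 z 39.8260291
[... 2876 characters left out ...]
 108 y 32.076079959540955 50.19222441565866 z 42.95577664816444 | 37 -1 106 y -56.285209881421515 -37.177795485581804 z 42.91089032361553 | 
43 1 60 y 32.15471483139638 50.30660928987732 z 42.70566195331718 | 43 -1 50 y -56.28504872885392 -37.25201591770047 z 42.82294428021497 | 
49 1 8 y 25.08474473311722 26.87289684062521 z 39.985360310926836 | 
55 1 16 y 25.180281926593782 27.147516887693044 z 41.16084970636086 | 
61 1 17 y 25.433009458482665 27.446254516352386 z 41.27608735256061 | 
bed x [-105.5   78.2] y at mid [-10.4  55.5]
plate 7220 ((-67.00563049316406, -12.567451477050781), (91.8036117553711, 60.28605651855469), 89.92139434814453) 155.16513245632635 [-96.2 -37.6] 33.34302248721998
```

>>> play_rows --targets '[{"grip":255,"linear":[-0.08,0.93,-3],"delta_rot":[0,0,0]},{"grip":255,"linear":[-0.08,0.93,-7],"delta_rot":[0,0,0]},{"grip":255,"linear":[-0.08,0.93,-10],"delta_rot":[0,0,0]},{"grip":255,"linear":[-0.08,0.93,-11.2],"delta_rot":[0,0,0]},{"grip":255,"linear":[-0.08,0.93,-11.2],"delta_rot":[0,0,0]},{"grip":255,"linear":[-0.08,0.93,-11.2],"delta_rot":[0,0,0]},{"grip":255,"linear":[-0.08,0.93,-11.2],"delta_rot":[0,0,0]}]'

```text
time: 8.0
ee_pos: [0.4625, 0.1401, 0.0512]
tcp_rot: [179.8, -0.0, 94.7]
wrist_force: [-0.1, -0.3, -2.6]
opening: 0.0128
grasp_force: 59.7
```

```bash
cat > chk.py <<'E'
import numpy as np,sys
from h import *
import subprocess
np.set_printoptions(precision=1,suppress=True)
n=sys.argv[1]; subprocess.run
exec(open("look.py").read())
s=np.load(n+"wrist.npz")["s"].reshape(-1,3)*1000; s=s[np.isfinite(s[:,2])&(abs(s[:,0])<140)&(abs(s[:,1])<90)]
h=s[(s[:,2]>36)&(s[:,2]<48)]
f2=s[(s[:,2]>33)&(s[:,2]<40)&(s[:,0]<0)]
for sg in(1,-1):
    for a,b in((-20,-2),(5,40)):
        w=h[(h[:,0]>a)&(h[:,0]<b)&(h[:,1]*sg>30)]
        if len(w): print("walls",sg,a,b,len(w),np.percentile(w[:,1],[1,99]))
for a in range(-110,-20,10):
    w=f2[(f2[:,0]>=a)&(f2[:,0]<a+10)]
    if len(w): print(a,len(w),w[:,1].min(),w[:,1].max(),np.median(w[:,2]))
print("plate front x",np.percentile(f2[abs(f2[:,1])<28][:,0],[1,99]) if len(f2) else None)
E
python3 chk.py c
```

```text
8.0 [0.4625 0.1401 0.0512] [179.8424  -0.035   94.7344] [-0.0945 -0.3089 -2.5624] 0.012817021378738521 [ 16.8545  -3.8994 -18.8118  74.9263   0.0011 102.1202]
walls 1 -20 -2 735 [33.0128 53.7948]
walls 1 5 40 1206 [33.2931 51.046 ]
walls -1 -20 -2 1 [-54.5119 -54.5119]
walls -1 5 40 377 [-51.6263 -37.0066]
-40 30 54.58018799395166 60.35124817262254 37.36158340679957
-30 2 50.92770716726479 51.801749017715764 35.97824978910833Traceback (most recent call last):
  File "chk.py", line 17, in <module>
    print("plate front x",np.percentile(f2[abs(f2[:,1])<28][:,0],[1,99]) if len(f2) else None)
                          ~~~~~~~~~~~~~^^^^^^^^^^^^^^^^^^^^^^^^^^^^^^^^^
    return _quantile_unchecked(
        a, q, axis, out, overwrite_input, method, keepdims, weights)
    return _ureduce(a,
                    func=_quantile_ureduce_func,
    ...<5 lines>...
                    overwrite_input=overwrite_input,
                    method=method)
    r = func(a, **kwargs)
    result = _quantile(arr,
                       quantiles=q,
    ...<2 lines>...
                       out=out,
                       weights=wgt)
    slices_having_nans = np.isnan(arr[-1, ...])
                                  ~~~^^^^^^^^^
IndexError: index -1 is out of bounds for axis 0 with size 0
```

View pics/c.png

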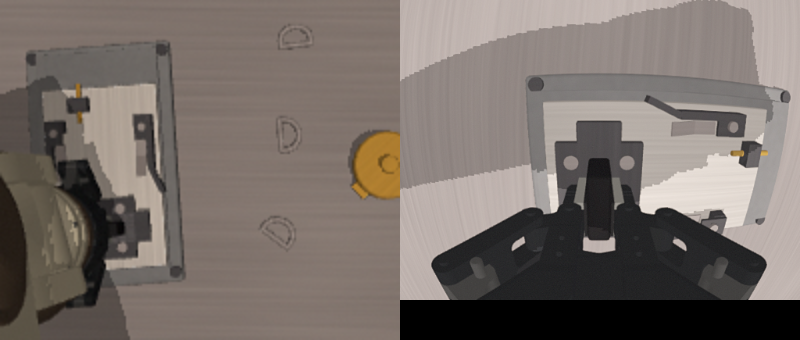

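The plate is low over the bed in front of the flare. I'll check its lateral alignment in this same picture.

```bash
python3 - <<'E'
import numpy as np,cv2
s=np.load("cwrist.npz")["s"].reshape(-1,3)*1000; s=s[np.isfinite(s[:,2])]
p=s[(s[:,2]>44)&(s[:,2]<50)&(s[:,0]>-105)&(s[:,0]<-25)&(s[:,1]>-60)&(s[:,1]<52)]
print(len(p),cv2.minAreaRect(p[:,:2].astype(np.float32)),np.median(p[:,2]),"ymax",np.percentile(p[:,1],99.5),"x",np.percentile(p[:,0],[.5,99.5]))
E
```

```text
6933 ((-65.54354095458984, -2.41925048828125), (92.47049713134766, 60.22779846191406), 89.77273559570312) 45.890129807478694 ymax 43.379359706616455 x [-95.16173621 -36.02615444]
```

>>> play_rows --targets '[{"grip":255,"linear":[0,-0.02,-0.4],"delta_rot":[0,0,0]},{"grip":255,"linear":[0,-0.02,-0.7],"delta_rot":[0,0,0]},{"grip":255,"linear":[0,-0.02,-0.8],"delta_rot":[0,0,0]},{"grip":255,"linear":[0,-0.02,-0.8],"delta_rot":[0,0,0]},{"grip":255,"linear":[0,-0.02,-0.8],"delta_rot":[0,0,0]},{"grip":255,"linear":[0,-0.02,-0.8],"delta_rot":[0,0,0]}]'

```text
time: 8.7
ee_pos: [0.4613, 0.1398, 0.0413]
tcp_rot: [-180.0, -0.0, 94.8]
wrist_force: [-1.2, 0.4, -2.0]
opening: 0.0134
grasp_force: 60.0
```

>>> play_rows --targets '[{"grip":255,"linear":[0,0,-0.05],"delta_rot":[0,0,0]},{"grip":255,"linear":[0,0,-0.05],"delta_rot":[0,0,0]},{"grip":255,"linear":[0,0,-0.05],"delta_rot":[0,0,0]}]'

```text
time: 9.0
ee_pos: [0.4613, 0.1398, 0.0413]
tcp_rot: [180.0, -0.0, 94.8]
wrist_force: [-2.8, -0.6, 6.0]
opening: 0.013
grasp_force: 60.9
```

>>> play_rows --targets '[{"grip":255,"linear":[0,0,-0.04],"delta_rot":[0,0,0]},{"grip":255,"linear":[0,0,-0.04],"delta_rot":[0,0,0]},{"grip":255,"linear":[0,0,-0.04],"delta_rot":[0,0,0]}]'

```text
time: 9.3
ee_pos: [0.4613, 0.1398, 0.0413]
tcp_rot: [180.0, -0.0, 94.8]
wrist_force: [-4.8, -1.4, 9.3]
opening: 0.0131
grasp_force: 61.6
```

>>> play_rows --targets '[{"grip":255,"linear":[0.5,0.04,0.09],"delta_rot":[0,0,0]},{"grip":255,"linear":[1.0,0.08,0.09],"delta_rot":[0,0,0]},{"grip":255,"linear":[1.5,0.13,0.09],"delta_rot":[0,0,0]},{"grip":255,"linear":[2.0,0.17,0.09],"delta_rot":[0,0,0]},{"grip":255,"linear":[2.5,0.21,0.09],"delta_rot":[0,0,0]},{"grip":255,"linear":[3.0,0.25,0.09],"delta_rot":[0,0,0]},{"grip":255,"linear":[3.2,0.27,0.09],"delta_rot":[0,0,0]},{"grip":255,"linear":[3.2,0.27,0.09],"delta_rot":[0,0,0]}]'

```text
time: 10.1
ee_pos: [0.4939, 0.1425, 0.0413]
tcp_rot: [180.0, 0.0, 94.7]
wrist_force: [1.9, 0.4, 0.3]
opening: 0.013
grasp_force: 60.3
```

```bash
sed -i '$d' chk.py; python3 chk.py d; python3 - <<'E'
import numpy as np,cv2
s=np.load("dwrist.npz")["s"].reshape(-1,3)*1000; s=s[np.isfinite(s[:,2])]
p=s[(s[:,2]>34)&(s[:,2]<40)&(s[:,0]>-75)&(s[:,0]<2)&(s[:,1]>-60)&(s[:,1]<47)]
print(len(p),cv2.minAreaRect(p[:,:2].astype(np.float32)),np.median(p[:,2]))
for x in range(-70,10,6):
  w=p[(p[:,0]>=x)&(p[:,0]<x+6)]
  if len(w): print(x,len(w),w[:,1].max())
E
```

```text
10.1 [0.4939 0.1425 0.0413] [179.9619   0.0004  94.749 ] [1.873  0.3754 0.2651] 0.013040714928765813 [ 16.1028   0.7379 -15.3981  73.8268  -0.0079 101.3538]
walls 1 -20 -2 989 [33.1489 53.7561]
walls 1 5 40 1605 [33.3988 51.055 ]
walls -1 5 40 105 [-56.3743 -45.7277]
-70 542 -19.08397988050056 29.464593994130034 36.04408530694758
-60 1105 -13.439138067108104 29.343027180919247 36.2288207290544
-50 1273 -48.27581422419388 43.538222016755526 36.04587819249436
-40 1024 -61.47158496786938 60.298637296637516 36.06940318493301
-30 1319 -60.20862702865727 59.67174090654831 36.075301133658506
7418 ((-35.31627655029297, -5.688541412353516), (107.2260971069336, 64.13182067871094), 83.02474212646484) 36.156590800094506
-70 6 -4.766577543687898
-64 794 29.464593994130034
-58 628 29.31521830131068
-52 717 43.327293847634934
-46 754 43.538222016755526
-40 583 43.47159501417
-34 593 43.34361646300706
-28 813 43.34864447667745
-22 735 43.29990546659534
-16 647 42.978313834809306
-10 955 45.101428986216696
-4 193 42.917868547571445
```

View pics/d.png

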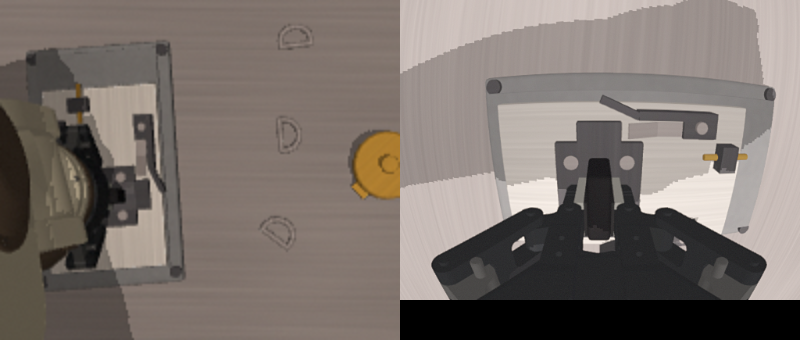

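The plate lies flat (top at 36 mm) with its ear about 1.5 mm inside the left wall line, so it's centred. I'll continue under the clips.

>>> play_rows --targets '[{"grip":255,"linear":[0.3,0.025,0],"delta_rot":[0,0,0]},{"grip":255,"linear":[0.6,0.05,0],"delta_rot":[0,0,0]},{"grip":255,"linear":[0.9,0.075,0],"delta_rot":[0,0,0]},{"grip":255,"linear":[1.2,0.1,0],"delta_rot":[0,0,0]},{"grip":255,"linear":[1.5,0.125,0],"delta_rot":[0,0,0]},{"grip":255,"linear":[1.8,0.15,0],"delta_rot":[0,0,0]},{"grip":255,"linear":[2.1,0.175,0],"delta_rot":[0,0,0]}]'

```text
time: 10.9
ee_pos: [0.5129, 0.1441, 0.0413]
tcp_rot: [-179.8, -0.0, 94.8]
wrist_force: [-16.9, -1.8, 10.5]
opening: 0.0131
grasp_force: 62.0
```

>>> play_rows --targets '[{"grip":255,"linear":[0.3,0.025,0],"delta_rot":[0,0,0]},{"grip":255,"linear":[0.6,0.05,0],"delta_rot":[0,0,0]},{"grip":255,"linear":[0.9,0.075,0],"delta_rot":[0,0,0]},{"grip":255,"linear":[1.2,0.1,0],"delta_rot":[0,0,0]},{"grip":255,"linear":[1.5,0.125,0],"delta_rot":[0,0,0]}]'

```text
time: 11.4
ee_pos: [0.5273, 0.1453, 0.0413]
tcp_rot: [-179.7, 0.0, 94.8]
wrist_force: [-15.8, -2.1, 10.3]
opening: 0.013
grasp_force: 61.8
```

>>> play_rows --targets '[{"grip":255,"linear":[0,0,0.06],"delta_rot":[0,0,0]},{"grip":255,"linear":[0,0,0.12],"delta_rot":[0,0,0]},{"grip":255,"linear":[0,0,0.12],"delta_rot":[0,0,0]}]'

```text
time: 11.7
ee_pos: [0.5278, 0.1454, 0.0414]
tcp_rot: [-179.8, 0.0, 94.8]
wrist_force: [-7.8, 0.2, -1.4]
opening: 0.0131
grasp_force: 60.2
```

>>> play_rows --targets '[{"grip":255,"linear":[0.2,0.017,0.01],"delta_rot":[0,0,0]},{"grip":255,"linear":[0.4,0.033,0.02],"delta_rot":[0,0,0]},{"grip":255,"linear":[0.6,0.05,0.03],"delta_rot":[0,0,0]},{"grip":255,"linear":[0.8,0.067,0.04],"delta_rot":[0,0,0]},{"grip":255,"linear":[1.0,0.084,0.04],"delta_rot":[0,0,0]}]'

```text
time: 12.2
ee_pos: [0.5377, 0.146, 0.0414]
tcp_rot: [-179.7, 0.0, 94.8]
wrist_force: [-8.0, -0.9, -2.8]
opening: 0.0127
grasp_force: 59.9
```

>>> play_rows --targets '[{"grip":255,"linear":[0.1,0.008,0],"delta_rot":[0,0,0]},{"grip":255,"linear":[0.2,0.017,0],"delta_rot":[0,0,0]},{"grip":255,"linear":[0.3,0.025,0],"delta_rot":[0,0,0]},{"grip":255,"linear":[0.3,0.025,0],"delta_rot":[0,0,0]}]'

```text
time: 12.6
ee_pos: [0.5408, 0.1463, 0.0414]
tcp_rot: [-179.8, 0.0, 94.8]
wrist_force: [-6.4, 0.2, -2.8]
opening: 0.0131
grasp_force: 59.8
```

>>> play_rows --targets '[{"grip":255,"linear":[0.1,0.008,0],"delta_rot":[0,0,0]},{"grip":255,"linear":[0.2,0.017,0],"delta_rot":[0,0,0]},{"grip":255,"linear":[0.3,0.025,0],"delta_rot":[0,0,0]},{"grip":255,"linear":[0.3,0.025,0],"delta_rot":[0,0,0]}]'

```text
time: 13.0
ee_pos: [0.5435, 0.1465, 0.0414]
tcp_rot: [-179.7, 0.0, 94.8]
wrist_force: [-7.9, -1.8, -3.2]
opening: 0.0127
grasp_force: 60.0
```

>>> play_rows --targets '[{"grip":255,"linear":[0.08,0.007,0],"delta_rot":[0,0,0]},{"grip":255,"linear":[0.15,0.013,0],"delta_rot":[0,0,0]},{"grip":255,"linear":[0.15,0.013,0],"delta_rot":[0,0,0]}]'

```text
time: 13.3
ee_pos: [0.5449, 0.1466, 0.0414]
tcp_rot: [-179.7, 0.0, 94.8]
wrist_force: [-8.5, -1.3, -3.4]
opening: 0.0132
grasp_force: 60.0
```

>>> play_rows --targets '[{"grip":255,"linear":[0.05,0.004,0],"delta_rot":[0,0,0]},{"grip":255,"linear":[0.1,0.008,0],"delta_rot":[0,0,0]},{"grip":255,"linear":[0.1,0.008,0],"delta_rot":[0,0,0]}]'

```text
time: 13.6
ee_pos: [0.5458, 0.1467, 0.0414]
tcp_rot: [-179.7, 0.0, 94.8]
wrist_force: [-9.4, -1.5, -2.3]
opening: 0.013
grasp_force: 60.0
```

>>> play_rows --targets '[{"grip":255,"linear":[0.05,0.004,0],"delta_rot":[0,0,0]},{"grip":255,"linear":[0.1,0.008,0],"delta_rot":[0,0,0]},{"grip":255,"linear":[0.1,0.008,0],"delta_rot":[0,0,0]}]'

```text
time: 13.9
ee_pos: [0.5468, 0.1468, 0.0414]
tcp_rot: [-179.7, 0.0, 94.8]
wrist_force: [-9.6, -1.6, -2.3]
opening: 0.0132
grasp_force: 60.1
```

Still moving freely under pin and clip load, with no stop felt yet.

>>> play_rows --targets '[{"grip":255,"linear":[0.05,0.004,0],"delta_rot":[0,0,0]},{"grip":255,"linear":[0.1,0.008,0],"delta_rot":[0,0,0]},{"grip":255,"linear":[0.1,0.008,0],"delta_rot":[0,0,0]}]'

```text
time: 14.2
ee_pos: [0.5469, 0.1468, 0.0415]
tcp_rot: [-179.6, 0.0, 94.8]
wrist_force: [-14.0, -0.9, 2.2]
opening: 0.013
grasp_force: 60.6
```

>>> play_rows --targets '[{"grip":255,"linear":[0.05,0.004,0],"delta_rot":[0,0,0]},{"grip":255,"linear":[0.1,0.008,0],"delta_rot":[0,0,0]},{"grip":255,"linear":[0.1,0.008,0],"delta_rot":[0,0,0]}]'

```text
time: 14.5
ee_pos: [0.5469, 0.1468, 0.0415]
tcp_rot: [-179.5, 0.0, 94.8]
wrist_force: [-19.9, -1.9, 5.1]
opening: 0.0126
grasp_force: 61.2
```

The force rose sharply, to 14 then 20 N with no motion, at TCP x 0.5469, which matches the predicted 0.5466. It's home, so I'll relax the push and open part way.

>>> play_rows --targets '[{"grip":255,"linear":[-0.1,-0.008,0],"delta_rot":[0,0,0]},{"grip":255,"linear":[-0.1,-0.008,0],"delta_rot":[0,0,0]}]'

```text
time: 14.7
ee_pos: [0.5469, 0.1468, 0.0414]
tcp_rot: [-179.6, 0.0, 94.8]
wrist_force: [-14.0, -1.6, 0.7]
opening: 0.0129
grasp_force: 60.5
```

>>> play_rows --targets '[{"grip":150,"linear":[0,0,0],"delta_rot":[0,0,0]},{"grip":150,"linear":[0,0,0],"delta_rot":[0,0,0]},{"grip":150,"linear":[0,0,0],"delta_rot":[0,0,0]},{"grip":150,"linear":[0,0,0],"delta_rot":[0,0,0]},{"grip":150,"linear":[0,0,0],"delta_rot":[0,0,0]}]'

```text
time: 15.2
ee_pos: [0.5501, 0.1472, 0.0431]
tcp_rot: [180.0, -0.0, 94.8]
wrist_force: [0.2, 0.3, 0.3]
opening: 0.0348
grasp_force: 0.0
```

>>> play_rows --targets '[{"grip":150,"linear":[0,0,2],"delta_rot":[0,0,0]},{"grip":150,"linear":[0,0,5],"delta_rot":[0,0,0]},{"grip":150,"linear":[0,0,8],"delta_rot":[0,0,0]},{"grip":150,"linear":[-4,0,12],"delta_rot":[0,0,0]},{"grip":150,"linear":[-9,0,15],"delta_rot":[0,0,0]},{"grip":150,"linear":[-14,0,15],"delta_rot":[0,0,0]},{"grip":150,"linear":[-18,0,15],"delta_rot":[0,0,0]},{"grip":150,"linear":[-18,0,15],"delta_rot":[0,0,0]},{"grip":150,"linear":[-18,0,15],"delta_rot":[0,0,0]}]'

```text
time: 16.1
ee_pos: [0.3695, 0.1474, 0.1938]
tcp_rot: [179.8, -0.0, 94.8]
wrist_force: [0.5, -0.7, 0.1]
opening: 0.0351
grasp_force: 0.0
```

```bash
python3 look.py e; python3 - <<'E'
from h import *
s=np.load("etop.npz"); c=s["s"]*1000; col=s["col"]
a=cv2.resize(col[145:285,115:315],(800,560),interpolation=cv2.INTER_CUBIC); save(a,"e2.png")
p=c.reshape(-1,3); p=p[np.isfinite(p[:,2])]
m=(abs(p[:,1]+3)<50)&(p[:,0]>-30)&(p[:,0]<70)
g=p[m&(p[:,2]>62)&(p[:,2]<80)]; print("grip",rect(g/1000),np.median(g[:,2]))
b=p[m&(p[:,2]>34.5)&(p[:,2]<38.5)&(abs(p[:,1]+3)<31)]; print("body x",np.percentile(b[:,0],[1,99]),"z",np.median(b[:,2]))
for q in((-8,-25),(45,-25),(-8,15),(40,15)):
  k=p[(abs(p[:,0]-q[0])<4)&(abs(p[:,1]-q[1])<5)]; print(q,np.median(k[:,2]))
E
```

```text
16.1 [0.3695 0.1474 0.1938] [179.8467  -0.0443  94.8089] [ 0.5135 -0.6862  0.0615] 0.03505343388923064 [ 21.7482 -16.5911 -13.8932  92.5384  -0.0023 106.9393]
grip ((18.44429588317871, -4.112693786621094), (43.49612808227539, 14.251476287841797), 89.69961547851562) 70.49842763466752
body x [-11.31630146  53.19102771] z 36.808993505724914
(-8, -25) 36.337726975293585
(45, -25) 36.81371591406979
(-8, 15) 37.04858207577416
(40, 15) 36.93774635038416
```

View pics/e2.png

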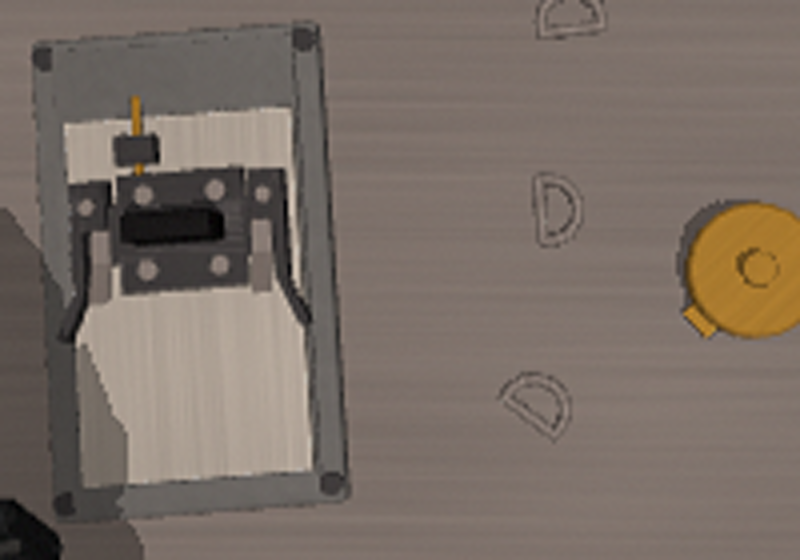

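The picture shows the plate flat under both clips, centred at about (180,230), with the brass pin pushed back at (137,170). The grip is at stand x of 18.4 mm, against about 18.8 mm expected. The tape and rings are where they were, and the arm is clear.

```bash
python3 -c "
from workcell import bot
print(bot.job_done())"
```

```text
the job is handed in; nothing more can be done
None
```

The job is handed in: the small anvil plate lies flat under both clips, pushed home until the stops were felt (force rose to about 20 N), then released; the tape measure and D-rings were not touched.

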